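Line up the glue bottles by height on the glue board

TASK

Tidy the glue station: stand the four white glue bottles upright on the four cork pads, one centred on each pad, in order of height, with the tallest next to the brush pot and the shortest at the far end of the row. Do not knock any bottle over, and leave the amber stain bottle where it stands.

Things in the scene. Friction and masses are not known exactly. Their poses are not given: they have to be found in the camera images.
- glue_a: the shortest of four white squeeze glue bottles with an orange nozzle, loose, standing upright: 80 mm tall in all, straight round body 36 mm in diameter up to 50 mm, then a cone shoulder 10 mm high and a narrow nozzle 20 mm high. Origin: centre of its underside; z up along the bottle. Round, so its yaw does not matter. About 60 g, varying by a third.
- glue_b: the second shortest of four white squeeze glue bottles with an orange nozzle, loose, standing upright: 105 mm tall in all, straight round body 41 mm in diameter up to 75 mm, then a cone shoulder 10 mm high and a narrow nozzle 20 mm high. Origin: centre of its underside; z up along the bottle. Round, so its yaw does not matter. About 110 g, varying by a third.
- glue_c: the second tallest of four white squeeze glue bottles with an orange nozzle, loose, standing upright: 130 mm tall in all, straight round body 46 mm in diameter up to 100 mm, then a cone shoulder 10 mm high and a narrow nozzle 20 mm high. Origin: centre of its underside; z up along the bottle. Round, so its yaw does not matter. About 180 g, varying by a third.
- glue_d: the tallest of four white squeeze glue bottles with an orange nozzle, loose, standing upright: 158 mm tall in all, straight round body 52 mm in diameter up to 128 mm, then a cone shoulder 10 mm high and a narrow nozzle 20 mm high. Origin: centre of its underside; z up along the bottle. Round, so its yaw does not matter. About 280 g, varying by a third.
- pad0: one of four equal round cork pads, 64 mm in diameter and 4 mm thick, fixed in a straight row 85 mm apart on a wooden board 520 x 90 x 12 mm that lies on the bench (pad0: an end of the row). Origin: centre of the pad's underside, on the board's top, 12 mm above the bench; the bottle stands on the pad's top, 4 mm above the origin. y axis: along the row from pad0 to pad3.
- pad1: one of four equal round cork pads, 64 mm in diameter and 4 mm thick, fixed in a straight row 85 mm apart on a wooden board 520 x 90 x 12 mm that lies on the bench (pad1: second, next to pad0). Origin: centre of the pad's underside, on the board's top, 12 mm above the bench; the bottle stands on the pad's top, 4 mm above the origin. y axis: along the row from pad0 to pad3.
- pad2: one of four equal round cork pads, 64 mm in diameter and 4 mm thick, fixed in a straight row 85 mm apart on a wooden board 520 x 90 x 12 mm that lies on the bench (pad2: third, next to pad3). Origin: centre of the pad's underside, on the board's top, 12 mm above the bench; the bottle stands on the pad's top, 4 mm above the origin. y axis: along the row from pad0 to pad3.
- pad3: one of four equal round cork pads, 64 mm in diameter and 4 mm thick, fixed in a straight row 85 mm apart on a wooden board 520 x 90 x 12 mm that lies on the bench (pad3: the other end of the row). Origin: centre of the pad's underside, on the board's top, 12 mm above the bench; the bottle stands on the pad's top, 4 mm above the origin. y axis: along the row from pad0 to pad3.
- brush_pot: a steel pot with three glue brushes standing in it, 60 mm in diameter, the brush tips at most 140 mm above the board, fixed on the board at one end of the row, 87 mm from the centre of the nearest pad. A flat brass wax tin (63 mm wide, 30 mm high) sits likewise at the other end; which of the two ends has the pot changes. Origin: centre of its underside.
- stain: a brown amber-glass wood stain bottle with a black cap, 100 mm tall, 44 mm in diameter, loose, standing among the glue bottles; it is not glue and stays where it is. Origin: centre of its underside.
Not all that is in view belongs to the job. What is shaped like the glue_b but blue is not meant. Leave any green look-alike of the glue_a alone.

How it is judged:
At the end, for the whole second after the job is handed in: Each glue bottle stands upright (within 0.1 rad) and at rest on its own pad, its centre within 13 mm of the pad's centre, in order of height with the tallest on the pad next to the brush pot and the shortest on the pad farthest from it; the amber stain bottle is within 30 mm of where it stood (((horizontal distance between brush_pot and pad0 below 0.13 m and horizontal distance between glue_d and pad0 below 0.013 m and z of glue_d in the frame of pad0 between 0.001 and 0.008 m and horizontal distance between glue_c and pad1 below 0.013 m and z of glue_c in the frame of pad1 between 0.001 and 0.008 m and horizontal distance between glue_b and pad2 below 0.013 m and z of glue_b in the frame of pad2 between 0.001 and 0.008 m and horizontal distance between glue_a and pad3 below 0.013 m and z of glue_a in the frame of pad3 between 0.001 and 0.008 m) or (horizontal distance between brush_pot and pad3 below 0.13 m and horizontal distance between glue_d and pad3 below 0.013 m and z of glue_d in the frame of pad3 between 0.001 and 0.008 m and horizontal distance between glue_c and pad2 below 0.013 m and z of glue_c in the frame of pad2 between 0.001 and 0.008 m and horizontal distance between glue_b and pad1 below 0.013 m and z of glue_b in the frame of pad1 between 0.001 and 0.008 m and horizontal distance between glue_a and pad0 below 0.013 m and z of glue_a in the frame of pad0 between 0.001 and 0.008 m)) and angle between each of glue_a, glue_b, glue_c, glue_d's own z axis and vertical below 0.1 rad and linear speed of each of glue_a, glue_b, glue_c, glue_d below 0.02 m/s and angular speed of each of glue_a, glue_b, glue_c, glue_d below 0.2 rad/s and distance of stain from where it was at the start of the episode below 0.03 m); the robot touches nothing.
It fails at once if a bottle is knocked over (tilted by more than 0.8 rad) (angle between any of glue_a, glue_b, glue_c, glue_d, stain's own z axis and vertical above 0.8 rad).
It fails at once if the amber stain bottle is shifted by more than 30 mm (distance of stain from where it was at the start of the episode above 0.03 m).
It also fails if it takes over 102 s, if anything falls off the work surface, if the arm or the gripper's body presses on something with over 40 N, if the wrist force passes 120 N, or if a joint passes its speed limit or range.

ROBOT

A 7-joint arm with a two-finger parallel gripper is mounted at the origin on the work surface. World frame = base frame: x ahead of the robot, y to its left, z up, the work surface at z = 0. Lengths are in m, angles in rad, forces in N, time in s.
With the tool pointing down it reaches from about 0.35 to 0.9 m from the base axis. Payload 8.1 kg.
Tool frame: the origin (TCP) lies at the very end of the fingers, on their centre line; the grasp point (between the pads) lies 19 mm behind it; z points along the fingers, y is the line along which they close (so a half turn about z gives the same grasp; the last joint's range is limited). The gripper opens to 92 mm and grips with 3 to 60 N. Pads are 19 mm wide; open, the fingers measure 130 mm over their backs; the gripper's body (75 mm by 190 mm) begins 47 mm behind the grasp point.
Start: joints at [-1.286, 0.434, 0.025, 1.573, -0.012, 1.134, -0.075], TCP at [0.236, 0.579, 0.227] pointing down, gripper open.
Joint ranges: [-2.62, 2.62], [-0.44, 2.09], [-1.27, 1.32], [0.08, 2.57], [-1.32, 4.46], [0.12, 2], [-2.74, 2.74]. Speed limits (rad/s): [2.22, 2.22, 3.01, 3.01, 3.14, 3.14, 3.14].

INTERFACE

Orientations are given as a rotation vector (axis times angle).
In Python, from cell import arm gives the robot as it stands.
- The arm moves only by the tool drive_tool, never from a script. Its argument "targets" is a list of rows, each a list of 7 numbers: the turn, a rotation vector about the world's x, y, z in units of 5 degrees (1.0 is 5 degrees), then the shift along the world's x, y, z in units of 40 mm (1.0 is 40 mm), then the opening, from 0 (shut) to 1 (fully open). In form: [[wx, wy, wz, dx, dy, dz, fingers], ...]. A call has 1 to 5 rows; each row is the pose to reach, as a shift and turn from the pose commanded when the call began; what a row does not reach only later rows make up. A row lasts 1/10 s, in which the tool goes at most 50 mm and 8.59 degrees, less where a joint would pass 70% of its speed; a pose out of reach is approached as far as the arm can. A call with a gripper value outside its range is refused whole. The fingers move at their own pace and stop on an object; "force" is the grip in N (left out, the last holds). Time passes only in rows, so rows that repeat a pose let the fingers close. It gives the time, the measured TCP pose, the force, the opening and the grip force at its end, in the units of the state.
- arm.observe(): the state, without advancing time (a new reading comes with each control period).
- arm.get_image(name): name is "scene" or "top"; returns a dict with "pixels" (400x640x3 uint8, red, green, blue), "intrinsics" (3x3 intrinsics, pixels), "rvec" (rotation vector, rad) and "tvec" (3), from world to camera coordinates, as OpenCV has them. Camera axes: x right, y down, z forward; pixel columns grow to the right and rows downward; lengths in m; the calibration is good to about 2 mm. A picture is of the moment at which its call begins. There is no depth.
- arm.sign_off(): hands the job in; it is judged then, once.
The state is a dict: "clock": time; "joints": joint angles; "dq": joint speeds; "joint_efforts": joint torques, N m; "position": TCP position; "ee_rot": TCP orientation; "force": force on the tool from outside, world axes, zero at the start; "ft_torque": the same for the moment, N m; "width": opening from 0.0 (shut) to 1.0 (fully open); "gripper_force": force on a finger pad.
Only numpy, scipy, OpenCV 4.12 (cv2) and the standard library are available. Lean on these libraries where they do the work, as an engineer would, in place of code of your own. Each camera call takes 0.05 s, during which the arm holds its last target. There are 200 camera calls.

## Working session

There is one attempt and no reset: what is moved stays moved. The work goes in short steps, Python scripts to look and compute and a tool call to move; the robot and the scene stay as the last step left them, time stands still between calls to the robot, and variables do not carry over. Pictures are saved under pics/ and viewed, at most 14 in all, crops included, and the job is handed in when it is done.

Besides the shell and the picture viewer there is one more tool, called by a JSON object that holds its "name" and its "arguments". drive_tool: Moves the arm, as the interface text tells. Its arguments: {"type":"object","properties":{"targets":{"type":"array"},"force":{"type":"number"}},"required":["targets"]}

```bash
mkdir -p pics; cat > h.py <<'E'
import numpy as np, cv2
from cell import arm
def snap(n,f):
    d=arm.get_image(n); cv2.imwrite('pics/'+f,d['pixels'][:,:,::-1]); return d
def ray(d,u,v,z):
    R=cv2.Rodrigues(np.array(d['rvec'],float))[0]; t=np.array(d['tvec'],float).ravel()
    c=-R.T@t; r=R.T@np.linalg.inv(d['intrinsics'])@[u,v,1]
    return c+r*(z-c[2])/r[2]
def proj(d,P):
    return cv2.projectPoints(np.array(P,float).reshape(-1,3),np.array(d['rvec'],float),np.array(d['tvec'],float),np.array(d['intrinsics'],float),None)[0].reshape(-1,2)
E
python3 - <<'E'
from h import *
import pickle
for n in('top','scene'):
    d=snap(n,n+'0.png'); pickle.dump(d,open(n+'0.pkl','wb'))
    R=cv2.Rodrigues(np.array(d['rvec'],float))[0]; print(n,-R.T@np.array(d['tvec'],float).ravel(),d['intrinsics'][0][0])
    print(R)
print(arm.observe())
E
```

```text
top [ 0.4553886  -0.00168013  1.14057279] 513.4537813049413
[[-0.00817495 -0.99995403 -0.0050102 ]
 [-0.99729435  0.00851905 -0.07301653]
 [ 0.07305586  0.00439974 -0.99731815]]
scene [ 0.99409272 -0.35448595  1.06043935] 478.1067410821639
[[ 0.63193744  0.77497716 -0.00809147]
 [ 0.65826785 -0.5422216  -0.52218692]
 [-0.40907031  0.32466311 -0.85279267]]
{'clock': 0.1, 'joints': array([-1.2856303 ,  0.43517573,  0.02496802,  1.57397317, -0.01157425,
        1.13398713, -0.07510989]), 'dq': array([-0.00101892, -0.00297542,  0.00036711, -0.0028932 , -0.00108416,
        0.00039209,  0.001546  ]), 'joint_efforts': array([ 3.42868101e-03, -6.69125605e+01,  9.88432691e-01, -3.15146399e+01,
       -6.04021735e-02,  3.74125235e-02,  5.11921189e-05]), 'position': array([0.23621269, 0.57817056, 0.22602219]), 'ee_rot': array([-6.05366009e-01, -3.08259087e+00,  2.18906308e-03]), 'force': array([-0.44559917, -0.18082948, -0.42396442]), 'ft_torque': array([-0.00416917, -0.00378028, -0.00327948]), 'gripper_force': 0.0, 'width': 0.9980688771852361}
```

View pics/top0.png

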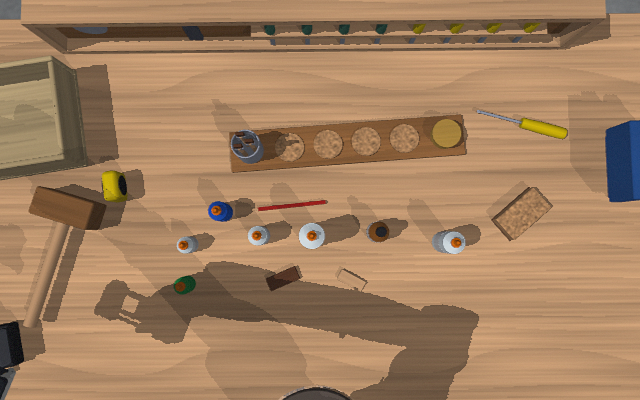

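View pics/scene0.png

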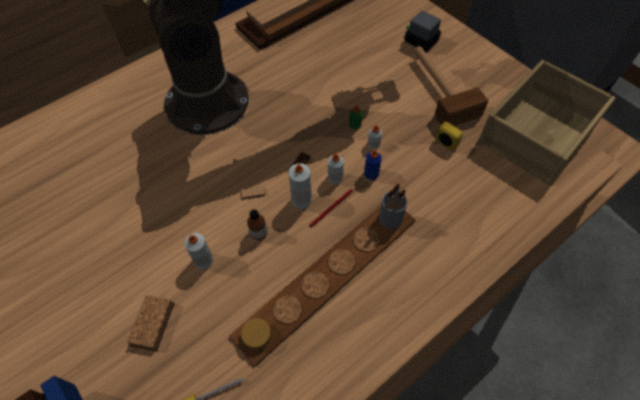

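Top view: four white bottles at about (187,244), (257,236), (312,236) and (453,243). The stain bottle is at (378,231). The decoys are blue at (220,211) and green at (184,285). The pot is at the left (246,146), and the pads run from (290,146) to (404,138). Next I'll enlarge this area.

```bash
python3 - <<'E'
import cv2
a=cv2.imread('pics/top0.png')[120:270,170:480]
a=cv2.resize(a,(775,375),interpolation=cv2.INTER_CUBIC); cv2.imwrite('pics/crop0.png',a)
E
```

```text
(no output)
```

View pics/crop0.png

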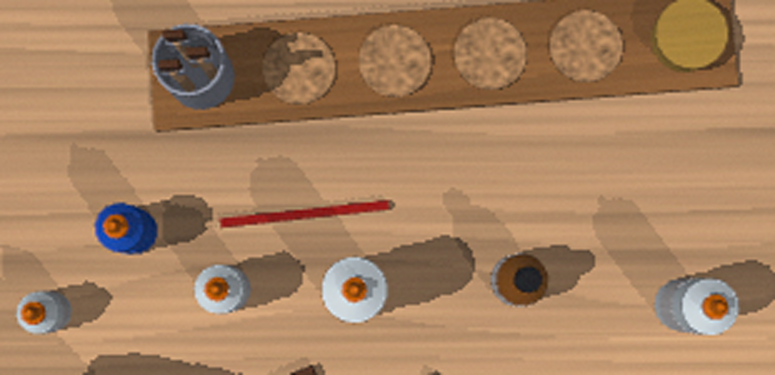

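```bash
python3 - <<'E'
from h import *
import pickle
t=pickle.load(open('top0.pkl','rb'));s=pickle.load(open('scene0.pkl','rb'))
O={'a':(33,313,.078),'b':(216,289,.103),'d':(354,288,.156),'c':(715,307,.128),'stain':(527,279,.1),'blue':(115,225,.103),
'p0':(300,67,.016),'p1':(396,60,.016),'p2':(490,53,.016),'p3':(586,45,.016)}
img=s['pixels'][:,:,::-1].copy()
P={}
for k,(u,v,z) in O.items():
    p=ray(t,170+(u-.75)/2.5,120+(v-.75)/2.5,z); P[k]=p
    q=proj(s,[p,[p[0],p[1],0.]]); print(k,p.round(4),q.round(0).tolist(),np.hypot(*p[:2]).round(3))
    for x in q: cv2.circle(img,tuple(int(i) for i in x.round()),1,(0,255,0),-1)
print([np.linalg.norm(P['p%d'%i]-P['p%d'%(i+1)]).round(4) for i in range(3)])
pads=np.array([P['p%d'%i][:2] for i in range(4)]);c=pads.mean(0);u=(pads[0]-pads[3]);u/=np.linalg.norm(u)
for i in range(4): print('fit',i,c+u*.085*(1.5-i))
print('pot',c+u*.085*1.5+u*.087,u,np.arctan2(u[1],u[0]))
cv2.imwrite('pics/scenefit.png',cv2.resize(img[80:380,150:450],(600,600),interpolation=cv2.INTER_CUBIC))
E
```

```text
a [0.4373 0.2716 0.078 ] [[376.0, 127.0], [373.0, 145.0]] 0.515
b [0.4558 0.1176 0.103 ] [[336.0, 155.0], [335.0, 178.0]] 0.471
d [0.4557 0.0059 0.156 ] [[299.0, 166.0], [302.0, 201.0]] 0.456
c [ 0.4385 -0.2771  0.128 ] [[193.0, 236.0], [206.0, 260.0]] 0.519
stain [ 0.4618 -0.1336  0.1   ] [[255.0, 213.0], [260.0, 233.0]] 0.481
blue [0.5082 0.1994 0.103 ] [[374.0, 152.0], [371.0, 175.0]] 0.546
p0 [0.6512 0.0532 0.016 ] [[367.0, 240.0], [366.0, 243.0]] 0.653
p1 [ 0.6567 -0.0318  0.016 ] [[342.0, 262.0], [341.0, 265.0]] 0.657
p2 [ 0.6622 -0.1151  0.016 ] [[316.0, 285.0], [316.0, 288.0]] 0.672
p3 [ 0.6686 -0.2001  0.016 ] [[288.0, 310.0], [288.0, 312.0]] 0.698
[np.float64(0.0852), np.float64(0.0834), np.float64(0.0853)]
fit 0 [0.65096165 0.05373962]
fit 1 [ 0.65677947 -0.03106104]
fit 2 [ 0.66259729 -0.11586171]
fit 3 [ 0.66841511 -0.20066237]
pot [0.64500694 0.1405356 ] [-0.06844495  0.99765489] 1.6392948258153601
```

View pics/scenefit.png

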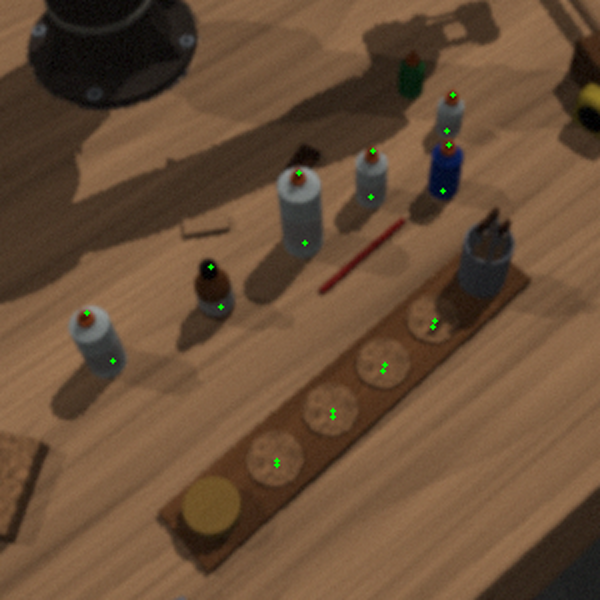

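All measurements agree: pad spacing is about 85 mm and the reprojections land on the objects. In the enlarged crop, cap diameters and heights separate the four white bottles:

| Bottle | Pixel (top view) | Goes to |
|---|---|---|
| d | (312,236) | pad at (290,147), next to the pot |
| c | (453,243) | (328,144) |
| b | (257,236) | (366,141) |
| a | (187,244) | (404,138), the far end |

The blue bottle (220,211) and green bottle (184,285) are decoys. I'll start with a, keeping the current yaw because it clears both.

{"name": "drive_tool", "arguments": {"targets": [[0,0,0,0.3,-0.46,0,1],[0,0,0,0.8,-1.22,0,1],[0,0,0,1.4,-2.13,0,1],[0,0,0,2.0,-3.05,0,1],[0,0,0,2.6,-3.96,0,1]], "force": 20}}

```text
clock: 0.6
position: [0.3409, 0.4184, 0.2264]
ee_rot: [-0.605, -3.083, 0.001]
force: [0.9, 0.9, 0.1]
width: 0.998
gripper_force: 0.0
```

{"name": "drive_tool", "arguments": {"targets": [[0,0,0,0.6,-0.91,0,1],[0,0,0,1.2,-1.83,0,1],[0,0,0,1.8,-2.74,0,1],[0,0,0,2.2,-3.4,0,1],[0,0,0,2.43,-3.7,0,1]]}}

```text
clock: 1.1
position: [0.439, 0.2686, 0.2266]
ee_rot: [0.612, 3.081, -0.002]
force: [0.5, -0.6, -0.3]
width: 1.002
gripper_force: 0.0
```

{"name": "drive_tool", "arguments": {"targets": [[0,0,0,0,0.07,-0.6,1],[0,0,0,0,0.07,-1.5,1],[0,0,0,0,0.07,-2.5,1],[0,0,0,0,0.07,-3.3,1],[0,0,0,0,0.07,-3.6,1]]}}

```text
clock: 1.6
position: [0.4358, 0.2737, 0.0798]
ee_rot: [-0.605, -3.08, 0.006]
force: [-0.7, 0.4, 0.5]
width: 1.002
gripper_force: 0.0
```

```bash
python3 - <<'E'
from h import *
d=snap('top','t1.png'); e=snap('scene','s1.png')
a=cv2.resize(d['pixels'][190:300,130:250,::-1],(400,367),interpolation=2)
b=cv2.resize(e['pixels'][60:190,310:450,::-1],(395,367),interpolation=2)
cv2.imwrite('pics/c1.png',np.hstack([a,b]));print(arm.observe()['position'])
E
```

```text
[0.43666975 0.27426244 0.08145877]
```

View pics/c1.png

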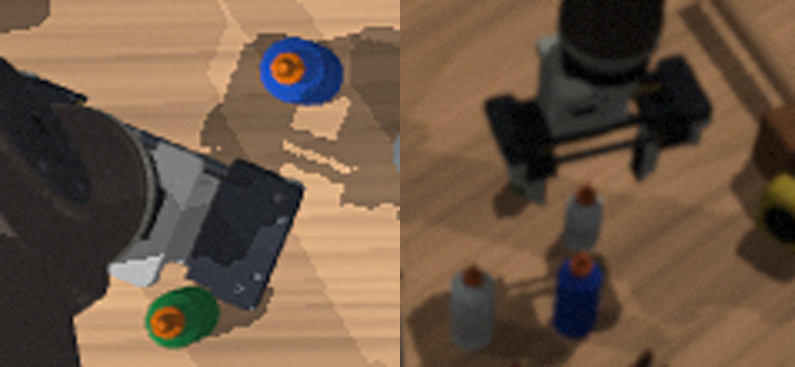

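The nozzle tip of a is at (376,127) in the scene view, midway between the fingertips at about (360,131) and (397,124). It is centred, so I'll descend and grip.

{"name": "drive_tool", "arguments": {"targets": [[0,0,0,0,-0.05,-0.5,1],[0,0,0,0,-0.05,-1.0,1],[0,0,0,0,-0.05,-1.4,1],[0,0,0,0,-0.05,-1.48,1],[0,0,0,0,-0.05,-1.48,1]]}}

```text
clock: 2.2
position: [0.4381, 0.2734, 0.0245]
ee_rot: [0.605, 3.082, 0.001]
force: [0.2, -0.4, 0.1]
width: 0.996
gripper_force: 0.0
```

{"name": "drive_tool", "arguments": {"targets": [[0,0,0,0,0,0,0.3],[0,0,0,0,0,0,0.3],[0,0,0,0,0,0,0.2],[0,0,0,0,0,0,0.2],[0,0,0,0,0,0,0.2]], "force": 15}}

```text
clock: 2.7
position: [0.4376, 0.2731, 0.0237]
ee_rot: [0.605, 3.083, 0.0]
force: [-0.0, 0.4, -0.2]
width: 0.608
gripper_force: 0.0
```

{"name": "drive_tool", "arguments": {"targets": [[0,0,0,0,0,0,0.2],[0,0,0,0,0,0,0.2],[0,0,0,0,0,0,0.2],[0,0,0,0,0,0,0.2],[0,0,0,0,0,0,0.2]]}}

```text
clock: 3.2
position: [0.4376, 0.273, 0.0235]
ee_rot: [0.605, 3.083, 0.0]
force: [0.1, 0.2, -0.0]
width: 0.386
gripper_force: 15.0
```

{"name": "drive_tool", "arguments": {"targets": [[0,0,0,0,0,0.3,0.2],[0,0,0,0,0,0.9,0.2],[0,0,0,0,0,1.6,0.2],[0,0,0,0,0,2.4,0.2],[0,0,0,0,0,3.0,0.2]]}}

```text
clock: 3.7
position: [0.4379, 0.273, 0.1462]
ee_rot: [0.606, 3.082, 0.002]
force: [1.0, 1.1, -1.4]
width: 0.386
gripper_force: 15.0
```

{"name": "drive_tool", "arguments": {"targets": [[0,0,-0.4,0.2,-0.3,0.3,0.2],[0,0,-1.0,0.5,-0.9,0.6,0.2],[0,0,-1.8,0.8,-1.6,0.8,0.2],[0,0,-2.7,1.2,-2.4,0.8,0.2],[0,0,-3.6,1.6,-3.3,0.8,0.2]]}}

```text
clock: 4.2
position: [0.5021, 0.1391, 0.1758]
ee_rot: [1.087, 2.948, 0.0]
force: [1.2, 0.4, -0.9]
width: 0.388
gripper_force: 15.0
```

{"name": "drive_tool", "arguments": {"targets": [[0,0,-1.0,0.45,-0.93,0,0.2],[0,0,-2.0,0.9,-1.87,0,0.2],[0,0,-3.0,1.35,-2.8,0,0.2],[0,0,-4.0,1.8,-3.73,0,0.2],[0,0,-5.0,2.25,-4.67,0,0.2]]}}

```text
clock: 4.7
position: [0.5916, -0.0487, 0.1754]
ee_rot: [-1.701, -2.641, 0.001]
force: [0.8, 0.6, -0.5]
width: 0.383
gripper_force: 15.0
```

{"name": "drive_tool", "arguments": {"targets": [[0,0,-1.0,0.45,-0.9,0,0.2],[0,0,-2.0,0.9,-1.8,0,0.2],[0,0,-3.0,1.35,-2.7,0,0.2],[0,0,-3.8,1.7,-3.4,0,0.2],[0,0,-4.2,1.9,-3.86,0,0.2]]}}

```text
clock: 5.2
position: [0.6671, -0.2047, 0.175]
ee_rot: [2.155, 2.285, -0.003]
force: [1.2, -0.4, -0.4]
width: 0.385
gripper_force: 15.0
```

{"name": "drive_tool", "arguments": {"targets": [[0,0,0,0.02,0.08,-0.5,0.2],[0,0,0,0.02,0.08,-1.2,0.2],[0,0,0,0.02,0.08,-2.0,0.2],[0,0,0,0.02,0.08,-2.7,0.2],[0,0,0,0.02,0.08,-3.1,0.2]]}}

```text
clock: 5.7
position: [0.6663, -0.1977, 0.0487]
ee_rot: [-2.147, -2.289, 0.004]
force: [-0.3, 0.1, -0.8]
width: 0.385
gripper_force: 15.0
```

{"name": "drive_tool", "arguments": {"targets": [[0,0,0,0,0,-0.1,0.2],[0,0,0,0,0,-0.2,0.2],[0,0,0,0,0,-0.22,0.2],[0,0,0,0,0,-0.22,0.2]]}}

```text
clock: 6.1
position: [0.6691, -0.1973, 0.0439]
ee_rot: [2.146, 2.292, 0.001]
force: [-0.5, -0.7, -0.6]
width: 0.39
gripper_force: 15.0
```

{"name": "drive_tool", "arguments": {"targets": [[0,0,0,0,-0.08,-0.05,0.2],[0,0,0,0,-0.08,-0.09,0.2],[0,0,0,0,-0.08,-0.09,0.2]]}}

```text
clock: 6.4
position: [0.6686, -0.2009, 0.0397]
ee_rot: [2.147, 2.292, 0.0]
force: [0.3, -1.7, 1.5]
width: 0.387
gripper_force: 15.0
```

{"name": "drive_tool", "arguments": {"targets": [[0,0,0,0,0,0,0.45],[0,0,0,0,0,0,0.6],[0,0,0,0,0,0,0.8],[0,0,0,0,0,0,1],[0,0,0,0,0,0,1]]}}

```text
clock: 6.9
position: [0.6684, -0.2001, 0.0391]
ee_rot: [-2.147, -2.294, -0.0]
force: [-0.3, -0.4, 0.0]
width: 0.749
gripper_force: 0.0
```

{"name": "drive_tool", "arguments": {"targets": [[0,0,0,0,0,0,1],[0,0,0,0,0,0.3,1],[0,0,0,0,0,1.0,1],[0,0,0,0,0,1.9,1],[0,0,0,0,0,2.8,1]]}}

```text
clock: 7.4
position: [0.6681, -0.2003, 0.1531]
ee_rot: [2.147, 2.293, -0.0]
force: [0.6, -1.0, -0.4]
width: 0.996
gripper_force: 0.0
```

{"name": "drive_tool", "arguments": {"targets": [[0,0,0,-0.2,0.3,0.5,1],[0,0,0,-0.6,0.9,0.9,1],[0,0,0,-1.1,1.65,1.0,1],[0,0,0,-1.6,2.4,1.0,1],[0,0,0,-2.1,3.15,1.0,1]]}}

```text
clock: 7.9
position: [0.5837, -0.0733, 0.1923]
ee_rot: [2.147, 2.292, 0.002]
force: [1.0, 1.4, 0.1]
width: 1.001
gripper_force: 0.0
```

{"name": "drive_tool", "arguments": {"targets": [[0,0,0,-0.6,0.9,0,1],[0,0,0,-1.2,1.8,0,1],[0,0,0,-1.8,2.7,0,1],[0,0,0,-2.4,3.6,0,1],[0,0,0,-2.9,4.35,0,1]]}}

```text
clock: 8.4
position: [0.4671, 0.1015, 0.192]
ee_rot: [-2.146, -2.294, -0.002]
force: [-0.1, 0.5, -0.4]
width: 1.001
gripper_force: 0.0
```

{"name": "drive_tool", "arguments": {"targets": [[0,0,0,-0.25,0.35,-0.1,1],[0,0,0,-0.31,0.45,-0.5,1],[0,0,0,-0.31,0.45,-0.9,1],[0,0,0,-0.31,0.45,-1.0,1]]}}

```text
clock: 8.8
position: [0.4553, 0.1178, 0.1508]
ee_rot: [-2.146, -2.293, 0.001]
force: [0.7, -0.2, 0.6]
width: 1.001
gripper_force: 0.0
```

{"name": "drive_tool", "arguments": {"targets": [[0,0,0,0,0,-0.5,1],[0,0,0,0,0,-1.2,1],[0,0,0,0,0,-1.9,1],[0,0,0,0,0,-2.4,1],[0,0,0,0,0,-2.55,1]]}}

```text
clock: 9.3
position: [0.4556, 0.1173, 0.0483]
ee_rot: [-2.147, -2.292, 0.003]
force: [0.1, 0.3, -0.5]
width: 1.005
gripper_force: 0.0
```

{"name": "drive_tool", "arguments": {"targets": [[0,0,0,0,0,0,0.9],[0,0,0,0,0,0,0.3],[0,0,0,0,0,0,0.3],[0,0,0,0,0,0,0.3],[0,0,0,0,0,0,0.3]], "force": 20}}

```text
clock: 9.8
position: [0.4563, 0.118, 0.0497]
ee_rot: [2.147, 2.293, 0.002]
force: [0.4, 0.4, -0.8]
width: 0.612
gripper_force: 0.0
```

{"name": "drive_tool", "arguments": {"targets": [[0,0,0,0,0,0,0.3],[0,0,0,0,0,0,0.3],[0,0,0,0,0,0,0.3],[0,0,0,0,0,0,0.3],[0,0,0,0,0,0,0.3]]}}

```text
clock: 10.3
position: [0.4559, 0.1178, 0.0492]
ee_rot: [-2.147, -2.293, 0.0]
force: [-0.8, -1.3, 2.4]
width: 0.438
gripper_force: 19.9
```

{"name": "drive_tool", "arguments": {"targets": [[0,0,0,0,0,0.3,0.3],[0,0,0,0,0,0.9,0.3],[0,0,0,0,0,1.7,0.3],[0,0,0,0.1,-0.1,2.6,0.3],[0,0,0,0.4,-0.4,3.3,0.3]]}}

```text
clock: 10.8
position: [0.4715, 0.1024, 0.1836]
ee_rot: [-2.145, -2.295, -0.001]
force: [1.7, -0.1, -1.6]
width: 0.444
gripper_force: 19.9
```

{"name": "drive_tool", "arguments": {"targets": [[0,0,0,0.5,-0.55,0.2,0.3],[0,0,0,1.1,-1.2,0.2,0.3],[0,0,0,1.7,-1.85,0.2,0.3],[0,0,0,2.3,-2.5,0.2,0.3],[0,0,0,2.9,-3.2,0.2,0.3]]}}

```text
clock: 11.3
position: [0.5887, -0.027, 0.1899]
ee_rot: [2.146, 2.294, 0.0]
force: [0.8, 0.7, 0.3]
width: 0.442
gripper_force: 19.9
```

{"name": "drive_tool", "arguments": {"targets": [[0,0,0,0.6,-0.7,0,0.3],[0,0,0,1.2,-1.4,0,0.3],[0,0,0,1.65,-1.9,0,0.3],[0,0,0,1.87,-2.24,-0.1,0.3],[0,0,0,1.87,-2.24,-0.5,0.3]]}}

```text
clock: 11.8
position: [0.6641, -0.119, 0.1706]
ee_rot: [2.148, 2.288, 0.001]
force: [0.8, -0.6, -0.6]
width: 0.441
gripper_force: 19.9
```

{"name": "drive_tool", "arguments": {"targets": [[0,0,0,0,0.03,-0.5,0.3],[0,0,0,0,0.03,-1.1,0.3],[0,0,0,0,0.03,-1.7,0.3],[0,0,0,0,0.03,-2.2,0.3],[0,0,0,0,0.03,-2.4,0.3]]}}

```text
clock: 12.3
position: [0.661, -0.1135, 0.0712]
ee_rot: [-2.144, -2.292, 0.003]
force: [-0.4, -0.1, -0.3]
width: 0.44
gripper_force: 19.9
```

{"name": "drive_tool", "arguments": {"targets": [[0,0,0,0,0,-0.06,0.3],[0,0,0,0,0,-0.12,0.3],[0,0,0,0,0,-0.17,0.3],[0,0,0,0,0,-0.17,0.3],[0,0,0,0,0,-0.17,0.3]]}}

```text
clock: 12.8
position: [0.6631, -0.1147, 0.0669]
ee_rot: [2.147, 2.293, 0.001]
force: [-0.1, -0.9, -0.9]
width: 0.439
gripper_force: 19.9
```

{"name": "drive_tool", "arguments": {"targets": [[0,0,0,0,-0.03,-0.04,0.3],[0,0,0,0,-0.03,-0.04,0.3],[0,0,0,0,-0.03,-0.04,0.5],[0,0,0,0,-0.03,-0.04,0.7],[0,0,0,0,-0.03,-0.04,1]]}}

```text
clock: 13.3
position: [0.6627, -0.1158, 0.0646]
ee_rot: [-2.147, -2.293, 0.0]
force: [1.1, 0.7, -0.5]
width: 0.623
gripper_force: 0.0
```

{"name": "drive_tool", "arguments": {"targets": [[0,0,0,0,0,0,1],[0,0,0,0,0,0,1],[0,0,0,0,0,0.3,1],[0,0,0,0,0,1.0,1],[0,0,0,0,0,1.9,1]]}}

```text
clock: 13.8
position: [0.6618, -0.1156, 0.1411]
ee_rot: [-2.146, -2.292, 0.003]
force: [1.2, -0.2, 0.3]
width: 0.989
gripper_force: 0.0
```

{"name": "drive_tool", "arguments": {"targets": [[0,0,0,0,0,0.9,1],[0,0,0,-0.3,0.15,1.5,1],[0,0,0,-0.8,0.5,1.7,1],[0,0,0,-1.5,0.9,1.7,1],[0,0,0,-2.2,1.3,1.7,1]]}}

```text
clock: 14.3
position: [0.5741, -0.0636, 0.2099]
ee_rot: [2.147, 2.292, 0.002]
force: [-1.2, 0.2, 0.5]
width: 0.998
gripper_force: 0.0
```

```bash
python3 - <<'E'
from h import *
e=snap('scene','s2.png')
cv2.imwrite('pics/c2.png',cv2.resize(e['pixels'][120:350,160:440,::-1],(728,598),interpolation=2));print(arm.observe()['position'])
E
```

```text
[ 0.56962624 -0.06072462  0.20923359]
```

View pics/c2.png

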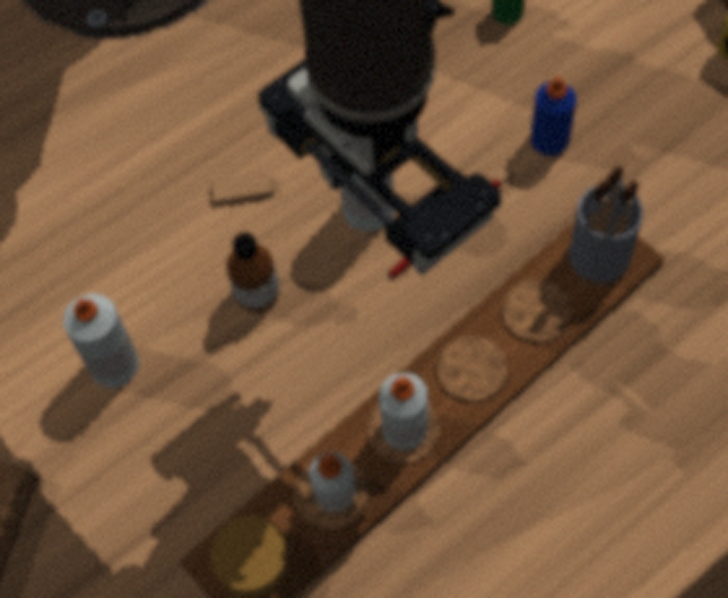

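In this crop, a (332,485) and b (403,415) stand upright and centred on their pads. The stain bottle at (252,272) hasn't moved. Next is d.

{"name": "drive_tool", "arguments": {"targets": [[0,0,0,-0.6,0.35,0,1],[0,0,0,-1.3,0.75,0,1],[0,0,0,-2.0,1.15,0,1],[0,0,0,-2.6,1.5,0,1],[0,0,0,-2.84,1.67,0,1]]}}

```text
clock: 14.85
position: [0.4593, 0.0039, 0.2094]
ee_rot: [-2.145, -2.294, -0.001]
force: [-0.0, -0.4, 0.3]
width: 1.0
gripper_force: 0.0
```

{"name": "drive_tool", "arguments": {"targets": [[0,0,0,0,0,0,1],[0,0,0,0,0,-0.3,1]]}}

```text
clock: 15.05
position: [0.4635, 0.0027, 0.198]
ee_rot: [2.145, 2.291, 0.006]
force: [0.6, -0.4, 0.3]
width: 1.005
gripper_force: 0.0
```

{"name": "drive_tool", "arguments": {"targets": [[0,0,0,-0.14,0.07,-0.2,1],[0,0,0,-0.14,0.07,-0.5,1],[0,0,0,-0.14,0.07,-1.0,1],[0,0,0,-0.14,0.07,-1.4,1],[0,0,0,-0.14,0.07,-1.4,1]]}}

```text
clock: 15.55
position: [0.4541, 0.0051, 0.1382]
ee_rot: [-2.147, -2.291, 0.007]
force: [-0.4, -0.5, -0.0]
width: 1.003
gripper_force: 0.0
```

{"name": "drive_tool", "arguments": {"targets": [[0,0,0,0.02,0.01,-0.4,1],[0,0,0,0.02,0.01,-0.8,1],[0,0,0,0.02,0.01,-1.0,1],[0,0,0,0.02,0.01,-1.0,1],[0,0,0,0.02,0.01,-1.0,0.9]]}}

```text
clock: 16.05
position: [0.4567, 0.006, 0.1011]
ee_rot: [2.147, 2.293, -0.0]
force: [1.2, 0.6, 0.6]
width: 0.948
gripper_force: 0.0
```

{"name": "drive_tool", "arguments": {"targets": [[0,0,0,0,0,0,0.4],[0,0,0,0,0,0,0.4],[0,0,0,0,0,0,0.4],[0,0,0,0,0,0,0.4],[0,0,0,0,0,0,0.4]], "force": 25}}

```text
clock: 16.55
position: [0.456, 0.0062, 0.1008]
ee_rot: [-2.147, -2.293, 0.0]
force: [-1.3, -0.6, 2.5]
width: 0.562
gripper_force: 24.9
```

{"name": "drive_tool", "arguments": {"targets": [[0,0,0,0,0,0,0.4],[0,0,0,0,0,0,0.4],[0,0,0,0,0,0,0.4]]}}

```text
clock: 16.85
position: [0.4561, 0.0062, 0.1008]
ee_rot: [-2.147, -2.293, 0.0]
force: [-1.8, 0.4, 5.4]
width: 0.561
gripper_force: 25.0
```

{"name": "drive_tool", "arguments": {"targets": [[0,0,0,0,0,0.2,0.4],[0,0,0,0,0,0.6,0.4],[0,0,0,0,0,1.2,0.4],[0,0,0,0.15,0.04,1.8,0.4],[0,0,0,0.5,0.12,2.1,0.4]]}}

```text
clock: 17.35
position: [0.4765, 0.0107, 0.1868]
ee_rot: [2.147, 2.292, 0.002]
force: [0.2, 0.2, -3.8]
width: 0.56
gripper_force: 24.9
```

{"name": "drive_tool", "arguments": {"targets": [[0,0,0,0.5,0.12,0,0.4],[0,0,0,1.1,0.27,0,0.4],[0,0,0,1.7,0.41,0,0.4],[0,0,0,2.3,0.56,0,0.4],[0,0,0,2.9,0.71,0,0.4]]}}

```text
clock: 17.85
position: [0.5932, 0.0397, 0.1848]
ee_rot: [2.147, 2.293, -0.0]
force: [0.9, 0.3, -3.1]
width: 0.563
gripper_force: 24.9
```

{"name": "drive_tool", "arguments": {"targets": [[0,0,0,0.5,0.12,0,0.4],[0,0,0,1.0,0.25,0,0.4],[0,0,0,1.35,0.34,0,0.4],[0,0,0,1.47,0.36,-0.1,0.4],[0,0,0,1.47,0.36,-0.4,0.4]]}}

```text
clock: 18.35
position: [0.652, 0.0537, 0.1689]
ee_rot: [2.146, 2.292, 0.002]
force: [0.4, -0.0, -3.4]
width: 0.561
gripper_force: 24.9
```

{"name": "drive_tool", "arguments": {"targets": [[0,0,0,0,0,-0.3,0.4],[0,0,0,0,0,-0.7,0.4],[0,0,0,0,0,-1.0,0.4],[0,0,0,0,0,-1.18,0.4],[0,0,0,0,0,-1.18,0.4]]}}

```text
clock: 18.85
position: [0.6501, 0.0537, 0.1202]
ee_rot: [-2.146, -2.292, 0.003]
force: [-0.9, 0.4, -3.1]
width: 0.56
gripper_force: 24.9
```

{"name": "drive_tool", "arguments": {"targets": [[0,0,0,0,0,-0.06,0.4],[0,0,0,0,0,-0.1,0.4],[0,0,0,0,0,-0.11,0.4],[0,0,0,0,0,-0.11,0.4]]}}

```text
clock: 19.25
position: [0.6513, 0.0538, 0.1174]
ee_rot: [2.147, 2.293, 0.001]
force: [0.6, 0.5, -3.1]
width: 0.564
gripper_force: 24.9
```

Still slightly above the pad, since the weight reads the same. I'll lower about 1.5 mm more and release.

{"name": "drive_tool", "arguments": {"targets": [[0,0,0,0,0,-0.03,0.4],[0,0,0,0,0,-0.04,0.4],[0,0,0,0,0,-0.04,0.4]]}}

```text
clock: 19.55
position: [0.6515, 0.0537, 0.1168]
ee_rot: [2.147, 2.293, 0.002]
force: [-3.0, 0.5, 7.0]
width: 0.556
gripper_force: 25.0
```

{"name": "drive_tool", "arguments": {"targets": [[0,0,0,0,0,0,0.6],[0,0,0,0,0,0,0.8],[0,0,0,0,0,0,1],[0,0,0,0,0,0,1],[0,0,0,0,0,0,1]]}}

```text
clock: 20.05
position: [0.6513, 0.0538, 0.1155]
ee_rot: [2.147, 2.293, 0.0]
force: [1.2, 0.8, -0.2]
width: 0.902
gripper_force: 0.0
```

{"name": "drive_tool", "arguments": {"targets": [[0,0,0,0,0,0.1,1],[0,0,0,0,0,0.6,1],[0,0,0,0,0,1.3,1],[0,0,0,0,0,2.1,1],[0,0,0,0,0,2.6,1]]}}

```text
clock: 20.55
position: [0.652, 0.0535, 0.2223]
ee_rot: [2.146, 2.292, 0.003]
force: [-0.2, -0.6, -0.4]
width: 0.998
gripper_force: 0.0
```

{"name": "drive_tool", "arguments": {"targets": [[0,0,0,-0.2,-0.3,0,1],[0,0,0,-0.6,-0.9,0,1],[0,0,0,-1.1,-1.7,0,1],[0,0,0,-1.6,-2.5,0,1],[0,0,0,-2.1,-3.3,0,1]]}}

```text
clock: 21.05
position: [0.5655, -0.0798, 0.219]
ee_rot: [-2.147, -2.293, 0.001]
force: [-0.5, -0.9, 0.4]
width: 0.999
gripper_force: 0.0
```

{"name": "drive_tool", "arguments": {"targets": [[0,0,0,-0.5,-0.8,0,1],[0,0,0,-1.0,-1.6,0,1],[0,0,0,-1.5,-2.4,0,1],[0,0,0,-2.1,-3.2,0,1],[0,0,0,-2.6,-4.0,0,1]]}}

```text
clock: 21.55
position: [0.4609, -0.2395, 0.2191]
ee_rot: [-2.147, -2.292, 0.0]
force: [0.3, -0.7, 0.5]
width: 1.0
gripper_force: 0.0
```

{"name": "drive_tool", "arguments": {"targets": [[0,0,0,-0.4,-0.6,0,1],[0,0,0,-0.62,-0.97,0,1],[0,0,0,-0.62,-0.97,-0.4,1],[0,0,0,-0.62,-0.97,-1.0,1],[0,0,0,-0.62,-0.97,-1.2,1]]}}

```text
clock: 22.05
position: [0.4365, -0.2765, 0.1695]
ee_rot: [-2.146, -2.29, 0.002]
force: [-0.5, -0.0, -0.1]
width: 0.998
gripper_force: 0.0
```

{"name": "drive_tool", "arguments": {"targets": [[0,0,0,0,0,0,1],[0,0,0,0,0,0,1]]}}

```text
clock: 22.25
position: [0.4384, -0.2772, 0.172]
ee_rot: [2.147, 2.293, -0.0]
force: [0.6, 1.3, 0.2]
width: 1.004
gripper_force: 0.0
```

```bash
python3 - <<'E'
from h import *
e=snap('scene','s3.png')
cv2.imwrite('pics/c3.png',cv2.resize(e['pixels'][140:350,160:440,::-1],(728,546),interpolation=2));print(arm.observe()['position'])
E
```

```text
[ 0.4386891  -0.27729722  0.17229067]
```

View pics/c3.png

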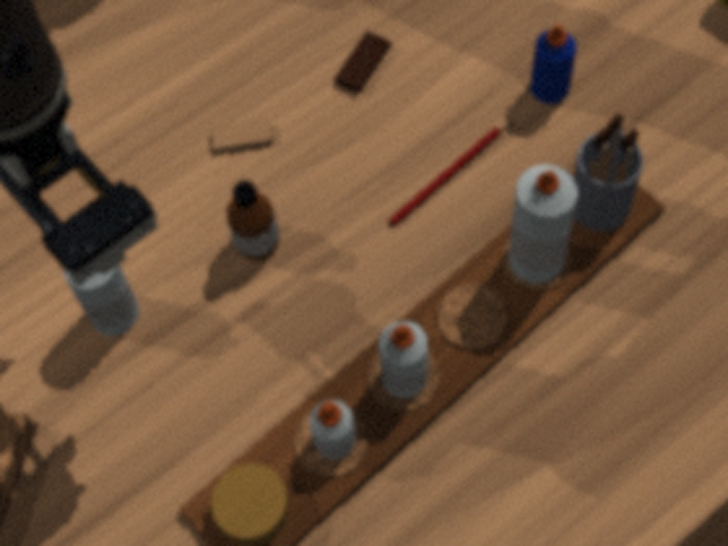

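In this crop d (545,225) stands upright next to the pot, and b and a are still in place. The gripper is above c (105,300).

{"name": "drive_tool", "arguments": {"targets": [[0,0,0,0,0,-0.4,1],[0,0,0,0,0,-1.0,1],[0,0,0,0,0,-1.7,1],[0,0,0,0,0,-2.3,1],[0,0,0,0,0,-2.46,1]]}}

```text
clock: 22.8
position: [0.4378, -0.2764, 0.0719]
ee_rot: [-2.145, -2.293, 0.001]
force: [-0.3, 0.2, -0.0]
width: 0.998
gripper_force: 0.0
```

{"name": "drive_tool", "arguments": {"targets": [[0,0,0,0,0,0,0.9],[0,0,0,0,0,0,0.35],[0,0,0,0,0,0,0.35],[0,0,0,0,0,0,0.35],[0,0,0,0,0,0,0.35]], "force": 22}}

```text
clock: 23.3
position: [0.4388, -0.2771, 0.0738]
ee_rot: [2.146, 2.293, 0.001]
force: [-1.0, 0.4, -0.1]
width: 0.61
gripper_force: 0.0
```

{"name": "drive_tool", "arguments": {"targets": [[0,0,0,0,0,0,0.35],[0,0,0,0,0,0,0.35],[0,0,0,0,0,0,0.35],[0,0,0,0,0,0,0.35]]}}

```text
clock: 23.7
position: [0.4385, -0.2771, 0.0733]
ee_rot: [2.147, 2.293, 0.0]
force: [-0.7, 1.0, 3.3]
width: 0.491
gripper_force: 22.0
```

{"name": "drive_tool", "arguments": {"targets": [[0,0,0,0,0,0.2,0.35],[0,0,0,0,0,0.7,0.35],[0,0,0,0,0,1.5,0.35],[0,0,0,0.1,0.1,2.4,0.35],[0,0,0,0.4,0.45,3.2,0.35]]}}

```text
clock: 24.2
position: [0.453, -0.2605, 0.2031]
ee_rot: [2.151, 2.289, -0.002]
force: [1.3, 0.6, -1.1]
width: 0.49
gripper_force: 21.9
```

{"name": "drive_tool", "arguments": {"targets": [[0,0,0,0.5,0.55,0.3,0.35],[0,0,0,1.1,1.2,0.4,0.35],[0,0,0,1.7,1.9,0.4,0.35],[0,0,0,2.3,2.6,0.4,0.35],[0,0,0,2.9,3.3,0.4,0.35]]}}

```text
clock: 24.7
position: [0.5709, -0.1257, 0.2175]
ee_rot: [-2.147, -2.293, 0.0]
force: [1.0, -1.3, -1.4]
width: 0.498
gripper_force: 21.9
```

{"name": "drive_tool", "arguments": {"targets": [[0,0,0,0.6,0.65,0,0.35],[0,0,0,1.2,1.3,0,0.35],[0,0,0,1.7,1.9,0,0.35],[0,0,0,2.05,2.3,0,0.35],[0,0,0,2.16,2.4,0,0.35]]}}

```text
clock: 25.2
position: [0.6577, -0.0278, 0.2167]
ee_rot: [-2.142, -2.297, -0.0]
force: [0.0, 0.4, 0.0]
width: 0.495
gripper_force: 21.9
```

{"name": "drive_tool", "arguments": {"targets": [[0,0,0,0,0,0,0.35],[0,0,0,0,0,0,0.35]]}}

```text
clock: 25.4
position: [0.6559, -0.0328, 0.2173]
ee_rot: [2.149, 2.291, -0.002]
force: [0.8, -0.3, -0.9]
width: 0.498
gripper_force: 21.9
```

{"name": "drive_tool", "arguments": {"targets": [[0,0,0,0,0,-0.4,0.35],[0,0,0,0,0,-1.1,0.35],[0,0,0,0,0,-1.9,0.35],[0,0,0,0,0,-2.7,0.35],[0,0,0,0,0,-3.05,0.35]]}}

```text
clock: 25.9
position: [0.6543, -0.0325, 0.0928]
ee_rot: [-2.148, -2.289, 0.005]
force: [-0.5, -0.5, -0.2]
width: 0.491
gripper_force: 21.9
```

{"name": "drive_tool", "arguments": {"targets": [[0,0,0,0,0,-0.04,0.35],[0,0,0,0,0,-0.08,0.35],[0,0,0,0,0,-0.12,0.35],[0,0,0,0,0,-0.14,0.35],[0,0,0,0,0,-0.14,0.35]]}}

```text
clock: 26.4
position: [0.6572, -0.031, 0.0903]
ee_rot: [2.146, 2.293, 0.001]
force: [-0.3, 0.1, -1.3]
width: 0.494
gripper_force: 21.9
```

{"name": "drive_tool", "arguments": {"targets": [[0,0,0,0,0,-0.03,0.35],[0,0,0,0,0,-0.05,0.35],[0,0,0,0,0,-0.05,0.35],[0,0,0,0,0,-0.05,0.6],[0,0,0,0,0,-0.05,0.8]]}}

```text
clock: 26.9
position: [0.657, -0.031, 0.0879]
ee_rot: [2.147, 2.293, 0.001]
force: [0.8, -1.0, -0.1]
width: 0.618
gripper_force: 0.0
```

{"name": "drive_tool", "arguments": {"targets": [[0,0,0,0,0,0,1],[0,0,0,0,0,0,1],[0,0,0,0,0,0,1],[0,0,0,0,0,0.2,1],[0,0,0,0,0,0.8,1]]}}

```text
clock: 27.4
position: [0.6552, -0.0308, 0.1182]
ee_rot: [-2.145, -2.291, 0.005]
force: [0.6, 0.3, -0.8]
width: 0.993
gripper_force: 0.0
```

{"name": "drive_tool", "arguments": {"targets": [[0,0,0,0,0,0.8,1],[0,0,0,0,0,1.7,1],[0,0,0,0,0,2.6,1],[0,0,0,-0.3,0,3.2,1],[0,0,0,-0.9,0,3.4,1]]}}

```text
clock: 27.9
position: [0.6227, -0.0315, 0.2589]
ee_rot: [2.144, 2.29, 0.005]
force: [0.7, -0.8, -0.1]
width: 1.004
gripper_force: 0.0
```

{"name": "drive_tool", "arguments": {"targets": [[0,0,0,-0.7,0,0,1],[0,0,0,-1.5,0,0,1],[0,0,0,-2.3,0,0,1],[0,0,0,-3.1,0,0,1],[0,0,0,-3.6,0,0,1]]}}

```text
clock: 28.4
position: [0.4745, -0.0314, 0.2559]
ee_rot: [-2.147, -2.292, -0.001]
force: [-0.5, 0.4, -0.0]
width: 1.001
gripper_force: 0.0
```

```bash
python3 - <<'E'
from h import *
e=snap('scene','s4.png');d=snap('top','t4.png')
b=cv2.resize(e['pixels'][160:350,220:420,::-1],(400,380),interpolation=2)
a=cv2.resize(d['pixels'][100:195,220:480,::-1],(780,285),interpolation=2)
b=np.hstack([b,np.zeros((380,380,3),np.uint8)])
# expected crop pixels for nozzle tips if perfectly centred
for n,x,y,h in(('d',.65096,.05374,.156),('c',.65678,-.03106,.128),('b',.6626,-.11586,.103),('a',.66842,-.20066,.078)):
    p=proj(d,[x,y,h+.016])[0]; print(n,p.round(1)); cv2.circle(a,tuple(int(i) for i in ((p-[220,100])*3+1).round()),2,(0,255,0),-1)
cv2.imwrite('pics/c4.png',np.vstack([a,b[:315]]));print(arm.observe()['position'],arm.observe()['clock'])
E
```

```text
d [285.4 132.6]
c [329.3 132.1]
b [371.1 131.4]
a [410.9 130.6]
[ 0.47445206 -0.03129671  0.2562038 ] 28.5
```

View pics/c4.png

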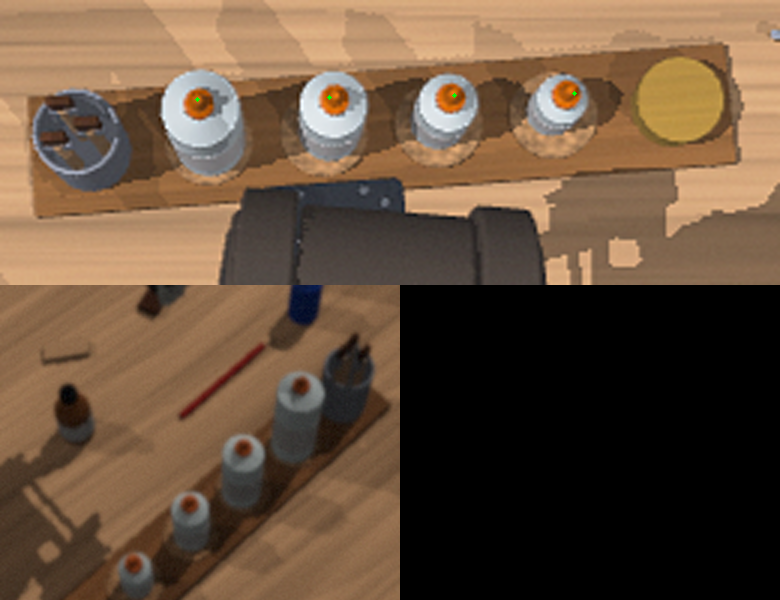

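The nozzles at crop (199,103), (335,100), (453,97) and (569,95) lie within about 2–3 mm of the centred predictions. All four bottles are upright and in order, the stain bottle hasn't moved, and the arm is clear.

```bash
python3 -c "
from cell import arm
print(arm.sign_off())"
```

```text
the job is handed in; nothing more can be done
None
```

The job is handed in after about 28.5 s of robot time: all four glue bottles stand upright within about 3 mm of their pad centres in the last image, tallest next to the brush pot and shortest at the far end, with the stain bottle left where it stood; the hand-in returned no verdict.

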